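# Wedge the rocking vial-rack stand

## Task

The white stand that carries the vial rack rocks because the foot under the corner nearest the wooden wedge's tip is too short. Press down on the board above that foot to feel it rock and let it come back, then push the wedge along the bench under that foot with the fingers, until it is snug and the stand no longer rocks but is not jacked up or shoved away. Finish while pressing down firmly on the same corner, the stand staying steady and level on the wedge; nothing is to be gripped or lifted, and leave the label roll and the beaker alone.

Things in the scene. Friction and masses are not known exactly. Their poses are not given: they have to be found in the camera images.
- wedge: Loose light-wood wedge, 115 mm long, 40 mm wide, 60 g, lying flat; 21 mm thick at the heel, tapering evenly to 2 mm at the tip. Origin: centre of its underside; x axis runs from heel (x -57 mm) to tip (x +57 mm), z up. At the start its axis points within about 8 mm of the short foot, tip 20 to 50 mm short of it. Sliding it takes under 1 N until it meets the foot.
- stand: Loose stand, 1.4 kg with its load: white board, underside 20 mm, top 45 mm above the bench, on four feet at (0,0), (170,0), (0,150), (170,150) mm. Origin: on the bench on the axis of the short foot. Board spans x -20..190, y -20..170 mm, z up; a fixed vial rack 38 mm high lies along its x = 190 edge. Three feet are 22 mm wide; that at the origin is 18 mm wide and ends 7 to 12 mm above the bench.
- stand_corner (a point): Point on the board's top straight above the short foot, 45 mm above the bench, 20 mm in from both edges of that corner (small steel screw head): the place to press. About 2 N down tips the stand until the short foot lands (3.5 to 6 degrees, corner sinks 7 to 12 mm); let go, it tips back level onto the three long feet.
- stand_mid (a point): Centre of the board's top face, 45 mm above the bench. Once the wedge meets the foot, the resistance to pushing it climbs within a few millimetres from under 1 N to about 5 to 8 N, where the whole stand begins to slide along with the wedge.
- label_roll: Loose white label roll, 65 mm across, 25 mm high, beside the wedge; leave it alone. Origin: centre of its underside.
- beaker_50: Loose small glass beaker, 46 mm across, 69 mm high, beside the wedge; leave it alone. Origin: centre of its underside.
Mind the look-alikes: they are no part of the job. Several things have the shape of the wedge; the one meant has the colours described above.

How it is judged:
By the outcome, as a careful person would: the job done as asked, in the order asked, and still so for the second after the job is handed in, while the arm keeps its last pose, push and grip.
It also fails if it takes over 51 s, if anything falls off the work surface, if the arm or the gripper's body presses on something with over 40 N, if the wrist force passes 120 N, or if a joint passes its speed limit or range.

## Robot

A 6-joint arm with a two-finger parallel gripper is mounted at the origin on a cart in front of the work surface, level with it; the furniture and walls round the work are solid. World frame = base frame: x ahead of the robot, y to its left, z up, the work surface at z = 0. Lengths are in m, angles in rad, forces in N, time in s.
With the tool pointing down it reaches from about 0.325 to 1 m from the base axis. Payload 5.1 kg.
Tool frame: the origin (TCP) lies at the very end of the fingers, on their centre line; the grasp point (between the pads) lies 19 mm behind it (grasp_offset is the distance from the TCP to the grasp point, in m); z points along the fingers, y is the line along which they close (so a half turn about z gives the same grasp; the last joint's range is limited). The gripper opens to 85 mm and grips with 20 to 120 N. Pads are 22 mm wide; open, the fingers measure 114 mm over their backs; the gripper's body (76 mm by 85 mm) begins 54 mm behind the grasp point. The pads swing forward as they close: fully open they stand 13 mm farther back than shut.
Start: joints at [1.267, 0.124, 1.65, -0, 1.367, -0.083], TCP at [0.142, 0.634, 0.231] pointing down, gripper open.
Joint ranges: [-2.61, 2.61], [-1.02, 2.33], [0.03, 2.71], [-1.35, 4.49], [0.32, 2.68], [-2.91, 2.91]. Speed limits (rad/s): [2.57, 2.57, 3.14, 3.14, 3.14, 3.14].

## Interface

Orientations are given as a unit quaternion [x, y, z, w].
In Python, from rig import * gives the robot as it stands. The module is installed in compiled form; this text tells all that it offers. Calls block until the motion is done:
- goto(position, orientation): joint-space move of the TCP to a pose.
- movel(position, orientation=None, vel=0.15): straight line of the TCP; orientation=None keeps the orientation; vel is the mean speed in m/s.
- movej(angles): joint-space move.
- set_gripper(opening, grip_force=None): opening from 0.0 (shut) to 1.0 (fully open); grip_force is the grip in N (None keeps the last); returns when the fingers have stopped.
- dwell(seconds).
- inverse_kinematics(position, orientation): joint angles nearest the present ones, or None.
- read_camera(name): name is "side" or "top"; returns a dict with "img" (400x640x3 uint8, red, green, blue), "camera_matrix" (3x3 intrinsics, pixels), "distortion" ([k1, k2, p1, p2, k3] as OpenCV has them; the pictures are not rectified), "rvec" (rotation vector, rad) and "tvec" (3), from world to camera coordinates, as OpenCV has them. Camera axes: x right, y down, z forward; pixel columns grow to the right and rows downward; lengths in m; the calibration is good to about 2 mm. A picture is of the moment at which its call begins. There is no depth.
A pose or a line that the arm cannot do raises MotionError and nothing moves.
- finish_job(): hands the job in; it is judged then, once.
Readings, each from a call of its own:
- current_t(): time.
- current_joint_positions(): joint angles.
- current_qd(): joint speeds.
- current_tau(): joint torques, N m.
- current_eef_pos(): TCP position.
- current_orientation(): TCP orientation.
- current_force(): force on the tool from outside, world axes, zero at the start.
- current_torque(): the same for the moment, N m.
- current_grip_width(): opening from 0.0 (shut) to 1.0 (fully open).
- current_grasp_force(): force on a finger pad.
Only numpy, scipy, OpenCV 4.12 (cv2) and the standard library are available. Lean on these libraries where they do the work, as an engineer would, in place of code of your own. Each camera call takes 0.05 s, during which the arm holds its last target. There are 200 camera calls.

## Working session

There is one attempt and no reset: what is moved stays moved. The work goes in short steps, each a Python script; the robot and the scene stay as the last script left them, time stands still between calls to the robot, and variables do not carry over. Pictures are saved under pics/ and viewed, at most 10 in all, crops included, and the job is handed in when it is done.

```bash
mkdir -p pics; python3 - <<'E'
from rig import *
import cv2,pickle
d={}
for n in("side","top"):
    c=read_camera(n);d[n]=c;cv2.imwrite(f"pics/{n}0.png",c["img"][:,:,::-1])
    print(n,c["camera_matrix"],c["distortion"],c["rvec"],c["tvec"])
pickle.dump(d,open("cam.pkl","wb"));print(current_t(),current_orientation(),current_force())
E
```

```text
side [[409.04523855   0.         322.99175788]
 [  0.         409.04523855 198.25724784]
 [  0.           0.           1.        ]] [0.00837037 0.         0.         0.         0.        ] [ 2.02170394 -0.28487361  0.14797758] [-0.50162942  0.14263546  0.76243152]
top [[467.74418533   0.         322.60246167]
 [  0.         467.74418533 201.76365792]
 [  0.           0.           1.        ]] [-0.08596603  0.          0.          0.          0.        ] [ 2.02352174 -2.18684442  0.25925353] [0.061891   0.53888358 0.86904245]
0.1 [ 1.10187987e-01  9.93910300e-01 -9.42933454e-04 -1.83820484e-04] [ 0.15445292  0.532767   -0.15210359]
```

View pics/side0.png

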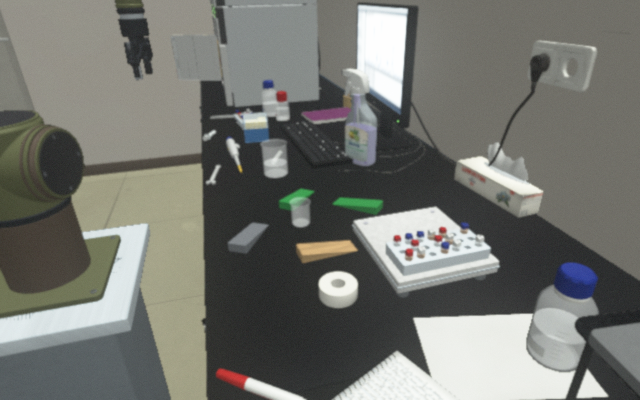

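View pics/top0.png

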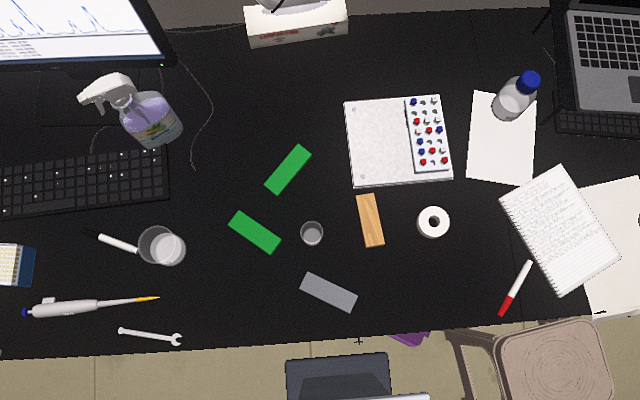

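Side view: wooden wedge at about (326,250), white stand at (425,245), roll at (338,289), beaker at (300,211).
Top view: wooden wedge at (370,220) with its tip near (366,195), and the stand's corner screw near (363,176).
Wedge-shaped candidates (top): green (288,169), green (254,232), grey (328,292), wood (370,220). The wood one fits: it has the light-wood colour and points at the stand's foot. I'll confirm that in a crop while measuring.

```bash
cat > h.py <<'E'
import cv2,numpy as np
def ray(c,p):
    R=cv2.Rodrigues(c["rvec"])[0];C=-R.T@np.asarray(c["tvec"]).ravel()
    u=cv2.undistortPoints(np.array([[p]],float),c["camera_matrix"],c["distortion"]).ravel()
    d=R.T@np.array([u[0],u[1],1]);return C,d/np.linalg.norm(d)
def plane(c,p,z):
    C,d=ray(c,p);return C+d*(z-C[2])/d[2]
def tri(c1,p1,c2,p2):
    A,a=ray(c1,p1);B,b=ray(c2,p2)
    s=np.linalg.lstsq(np.c_[a,-b],B-A,rcond=None)[0];P,Q=A+s[0]*a,B+s[1]*b
    return (P+Q)/2,np.linalg.norm(P-Q)
def proj(c,P): return cv2.projectPoints(np.array([P],float),c["rvec"],c["tvec"],c["camera_matrix"],c["distortion"])[0].ravel()
def blob(m,near):
    cs=cv2.findContours(m.astype(np.uint8),cv2.RETR_EXTERNAL,cv2.CHAIN_APPROX_NONE)[0]
    cs=[q for q in cs if cv2.contourArea(q)>60]
    return max(cs,key=lambda q:cv2.pointPolygonTest(q,near,True))
def wood(img):
    h=cv2.cvtColor(img,cv2.COLOR_RGB2HSV);return (h[...,0]>8)&(h[...,0]<25)&(h[...,1]>80)&(h[...,2]>90)
E
python3 - <<'E'
import pickle;from h import *
np.set_printoptions(precision=4,suppress=True)
d=pickle.load(open("cam.pkl","rb"))
for n,w,s in(("side",(326,250),(390,225)),("top",(370,220),(380,140))):
    c=d[n];print(n,"C",ray(c,(0,0))[0])
    q=blob(wood(c["img"]),w);print("wedge area",cv2.contourArea(q))
    a=cv2.approxPolyDP(q,3,True)[:,0];r=cv2.minAreaRect(q)
    for p in a: print(p,plane(c,p,0)[:2],plane(c,p,.021)[:2])
    print("rect",cv2.boxPoints(r).ravel())
    q=blob(c["img"].min(2)>(150 if n=="top" else 140),s);print("stand",cv2.contourArea(q))
    for p in cv2.approxPolyDP(cv2.convexHull(q),4,True)[:,0]: print(p,plane(c,p,.045)[:2],plane(c,p,.02)[:2])
t=cv2.resize(d["top"]["img"][85:265,340:460],None,fx=3.3,fy=3.3,interpolation=cv2.INTER_CUBIC)
s=cv2.resize(d["side"]["img"][195:315,285:505],None,fx=3.3,fy=3.3,interpolation=cv2.INTER_CUBIC)
cv2.imwrite("pics/ctop.png",t[:,:,::-1]);cv2.imwrite("pics/cside.png",s[:,:,::-1])
E
```

```text
side C [ 0.3294 -0.7294  0.4612]
wedge area 860.0
[357 249] [ 0.5678 -0.0843] [ 0.5569 -0.1137]
[349 240] [ 0.5631 -0.0481] [ 0.5524 -0.0792]
[296 244] [ 0.4544 -0.0305] [ 0.4488 -0.0624]
[302 262] [ 0.4524 -0.0953] [ 0.4468 -0.1242]
rect [295.6238 243.2376 355.8218 237.2178 357.7822 256.8218 297.5842 262.8416]
stand 7358.0
[498 260] [ 0.7634 -0.2491] [ 0.7895 -0.2202]
[493 271] [ 0.7363 -0.2731] [ 0.7608 -0.2457]
[399 291] [ 0.5677 -0.2753] [ 0.582  -0.2481]
[354 221] [ 0.5726 -0.0502] [ 0.5872 -0.0094]
[436 207] [ 0.7594 -0.0457] [ 0.7853 -0.0046]
[482 235] [ 0.7853 -0.1716] [ 0.8127 -0.1381]
top C [0.3311 0.0426 0.9685]
wedge area 975.0
[372 192] [ 0.5698 -0.0887] [ 0.5646 -0.0859]
[355 196] [ 0.5638 -0.0515] [ 0.5587 -0.0495]
[366 247] [ 0.453  -0.0642] [ 0.4504 -0.0619]
[384 244] [ 0.4563 -0.1024] [ 0.4536 -0.0992]
rect [354.361  195.3512 373.7561 191.1951 385.0537 243.9171 365.6585 248.0732]
stand 8112.0
[438  94] [ 0.7662 -0.2489] [ 0.778  -0.2568]
[452 179] [ 0.5737 -0.2513] [ 0.5803 -0.2592]
[353 188] [ 0.57   -0.0447] [ 0.5765 -0.047 ]
[344 102] [ 0.7615 -0.0434] [ 0.7732 -0.0457]
```

View pics/ctop.png

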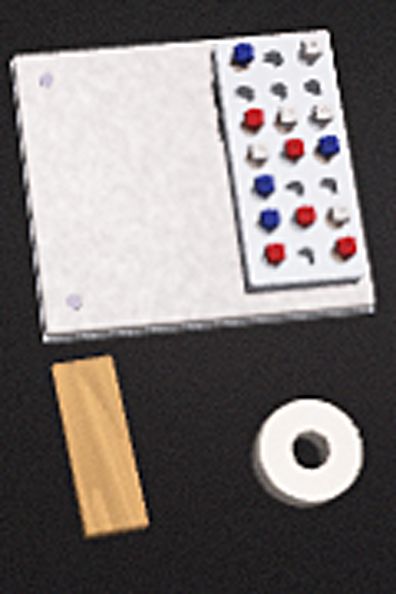

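View pics/cside.png

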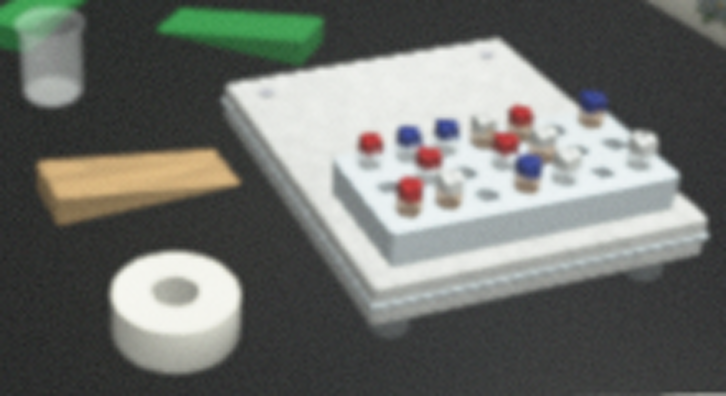

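The crop confirms the wood-coloured wedge, which lies tip-up in the top picture. The stand's near-left screw is at top (362.1,176.2) and side (365.6,223.2). I'll triangulate it, then shut the fingers, move above it and press.

```bash
cat >> h.py <<'E'
def q(phi): return [-float(np.sin(phi/2)),float(np.cos(phi/2)),0.,0.]
E
python3 - <<'E'
import pickle;from h import *;from rig import *
np.set_printoptions(precision=4,suppress=True)
d=pickle.load(open("cam.pkl","rb"));T,S=d["top"],d["side"]
P,e=tri(T,(362.1,176.2),S,(365.6,223.2));print("screw",P,e,plane(T,(362.1,176.2),.045),plane(S,(365.6,223.2),.045))
for n,a,b in(("tipL",(355,196),(349,240)),("tipR",(372,192),(357,249))): print(n,tri(T,a,S,b))
P2,e=tri(T,(340+46/3.3,85+79/3.3),S,(285+487/3.3,195+56/3.3));print("screw2",P2,e,np.linalg.norm(P2-P))
tip=np.array([.5665,-.0685]);heel=np.array([.4535,-.0815]);u=tip-heel;L=np.hypot(*u);u/=L
w=P[:2]-tip;print("L",L,"phi",np.degrees(np.arctan2(u[1],u[0])),"along",w@u,"lat",u[0]*w[1]-u[1]*w[0])
assert abs(P[2]-.045)<.006
x,y=P[:2]
set_gripper(0.0)
goto([x,y,.12],q(0));movel([x,y,.060],vel=.1);dwell(.3)
f=np.mean([current_force() for _ in range(5)],0);print("bias",f,current_t(),current_eef_pos())
E
```

```text
screw [ 0.5927 -0.0655  0.0452] 0.001692739502168459 [ 0.5936 -0.0657  0.045 ] [ 0.5919 -0.0655  0.045 ]
tipL (array([ 0.5626, -0.0512,  0.0022]), np.float64(0.001224016403124553))
tipR (array([ 0.5677, -0.088 ,  0.0028]), np.float64(0.002658559609594472))
screw2 [ 0.7429 -0.0628  0.0449] 0.0018747367887873212 0.15023329412375216
L 0.1137453295744489 phi 6.5626985089374665 along 0.02638284407325675 lat -6.411173398017736e-06
bias [0.5622 0.3902 0.2681] 4.8667 [ 0.5932 -0.0656  0.0607]
```

The screw measures 45.2 mm high with 150.2 mm to the next foot's screw, and the wedge axis runs through it. All of that matches the text. Now the test press.

```bash
python3 - <<'E'
from h import *;from rig import *;import cv2
x,y=.5927,-.0655;z=.049
movel([x,y,z],vel=.05);f0=current_force()[2];out=[]
while z>.030:
    z-=.001;movel([x,y,z],vel=.03);f=current_force()[2]-f0
    out.append((round(z*1e3),round(current_eef_pos()[2]*1e3,1),round(f,1)))
    if f>7:break
print(out,current_t());c=read_camera("side");cv2.imwrite("pics/press.png",c["img"][:,:,::-1])
dwell(.2);print(current_force()-0,current_eef_pos())
movel([x,y,.075],vel=.08);dwell(.2);print(current_t())
for n in("side","top"): cv2.imwrite(f"pics/{n}1.png",read_camera(n)["img"][:,:,::-1])
a,b,s=[cv2.imread(f"pics/{k}.png")[175:315,285:505] for k in("press","side1","side0")]
cv2.imwrite("pics/cmp.png",cv2.resize(np.hstack([a,b]),None,fx=1.8,fy=1.8))
E
```

```text
[(48, np.float64(48.1), np.float64(-1.5)), (47, np.float64(47.0), np.float64(-1.0)), (46, np.float64(45.9), np.float64(-0.9)), (45, np.float64(45.1), np.float64(-0.2)), (44, np.float64(44.2), np.float64(2.3)), (43, np.float64(43.0), np.float64(3.7)), (42, np.float64(42.0), np.float64(3.6)), (41, np.float64(40.9), np.float64(3.0)), (40, np.float64(39.9), np.float64(2.6)), (39, np.float64(38.9), np.float64(3.4)), (38, np.float64(37.9), np.float64(2.9)), (37, np.float64(37.2), np.float64(3.9)), (36, np.float64(37.0), np.float64(7.8))] 8.4833
[-5.32595084  2.98434751  9.78874499] [ 0.59276592 -0.06547434  0.03701311]
9.575
```

View pics/cmp.png

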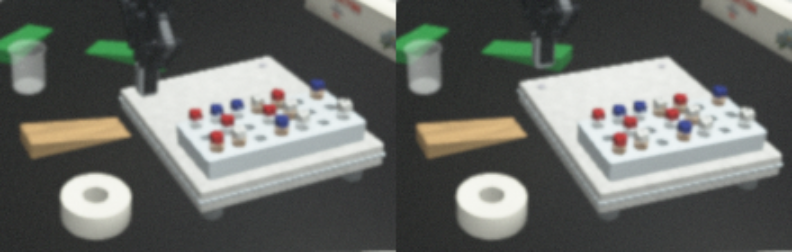

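While pressed (left), the corner sank to 37 mm. After release (right) the stand is level again, so the gap is about 8 mm and the wedge should bind after roughly 50 mm of travel. Next I go behind the heel and push.

```bash
python3 - <<'E'
from h import *;from rig import *
phi=np.radians(6.56);u=np.array([np.cos(phi),np.sin(phi)]);H=np.array([.4535,-.0815])
Z=.007
def at(s,z=Z): return [*(H+u*(s-.011)),z]
goto(at(-.018,.075),q(phi));movel(at(-.018),vel=.08);dwell(.2)
rd=lambda: np.mean([(dwell(.02),current_force())[1] for _ in range(4)],0)
f0=rd();movel(at(.036),vel=.05);out=[];s=.036
while s<.066:
    s+=.001;movel(at(s),vel=.02);d=rd()-f0;F=-d[:2]@u
    out.append((round(s*1e3),round(float((np.array(current_eef_pos())[:2]-H)@u+.011)*1e3,1),round(float(F),1),round(float(d[2]),1)))
    if F>3.8:break
print(f0,out,current_t())
for n in("side","top"): cv2.imwrite(f"pics/{n}2.png",read_camera(n)["img"][:,:,::-1])
a,b=cv2.imread("pics/side2.png")[175:315,285:505],cv2.imread("pics/top2.png")[85:265,340:460]
a=cv2.resize(a,None,fx=2,fy=2);b=cv2.resize(b,None,fx=280/180,fy=280/180);cv2.imwrite("pics/cmp2.png",np.hstack([a,b[:280]]))
E
```

```text
[ 0.00380376  0.00996763 -0.0468668 ] [(37, 36.9, 0.3, -0.2), (38, 38.1, -0.0, 0.5), (39, 39.1, 0.0, 0.5), (40, 40.1, -0.6, 0.2), (41, 41.0, 0.2, -0.1), (42, 42.1, -0.3, -0.1), (43, 43.1, 0.3, 0.3), (44, 44.1, 0.6, 0.2), (45, 45.1, -0.3, -0.1), (46, 46.1, 0.1, 0.0), (47, 47.1, 0.2, 0.1), (48, 48.1, 0.4, 0.5), (49, 49.1, -0.0, 0.8), (50, 50.1, -0.2, -0.1), (51, 51.1, -0.4, 0.0), (52, 52.1, -0.4, -0.2), (53, 53.1, -0.2, 0.5), (54, 54.1, 0.2, 0.0), (55, 55.1, -0.3, 0.3), (56, 56.1, 0.1, 0.5), (57, 57.1, -0.3, 0.0), (58, 58.1, 0.0, 0.6), (59, 59.1, -0.1, -0.2), (60, 60.1, 0.4, 0.4), (61, 60.9, 0.4, -0.1), (62, 61.6, 3.2, 1.9), (63, 62.1, 5.5, 3.3)] 21.4417
```

View pics/cmp2.png

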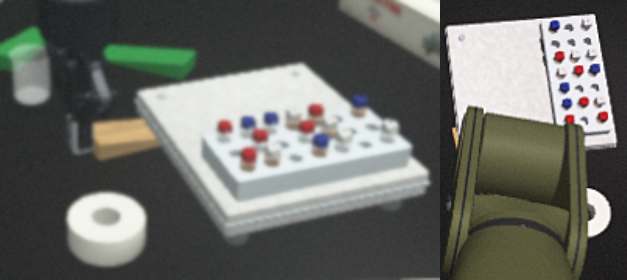

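The wedge sits under the foot at the board's edge, the stand looks level and unmoved, and resistance climbed from 0.4 to 5.5 N over about 1 mm. I'll back off and press the corner.

```bash
python3 - <<'E'
from h import *;from rig import *
p=np.array(current_eef_pos());phi=np.radians(6.56);u=np.array([np.cos(phi),np.sin(phi),0])
x,y=.5927,-.0655
movel(list(p-u*.02),vel=.08);b=p-u*.02;b[2]=.08;movel(list(b),vel=.12)
for n in("side","top"): cv2.imwrite(f"pics/{n}3.png",read_camera(n)["img"][:,:,::-1])
goto([x,y,.075],q(0));movel([x,y,.050],vel=.06);dwell(.3)
rd=lambda: np.mean([(dwell(.02),current_force())[1] for _ in range(4)],0)
f0=rd();z=.047;out=[]
while z>.040:
    z-=.0005;movel([x,y,z],vel=.02);d=rd()-f0
    out.append((round(z*1e3,1),round(float(current_eef_pos()[2])*1e3,2),round(float(d[2]),1)))
    if d[2]>14 or current_eef_pos()[2]<.042:break
print(out,rd()-f0,current_t(),z)
for n in("side","top"): cv2.imwrite(f"pics/{n}4.png",read_camera(n)["img"][:,:,::-1])
a=[cv2.resize(cv2.imread(f"pics/side{k}.png")[175:315,285:505],None,fx=1.8,fy=1.8) for k in(0,3,4)]
t=cv2.resize(cv2.imread("pics/top4.png")[85:265,340:460],(396,252))
cv2.imwrite("pics/cmp4.png",np.vstack([np.hstack(a[:2]),np.hstack([a[2],t])]))
# stand outline shift before/after
for k in(0,2,3,4):
    im=cv2.imread(f"pics/side{k}.png");h=cv2.convexHull(blob(im.min(2)>140,(390,225)))
    print(k,cv2.approxPolyDP(h,4,True)[:,0].tolist())
E
```

```text
[(46.5, 46.32, -0.0), (46.0, 46.03, -0.3), (45.5, 45.49, -0.0), (45.0, 45.06, 0.5), (44.5, 45.03, 4.8), (44.0, 44.95, 7.7), (43.5, 44.89, 10.3), (43.0, 44.85, 12.5), (42.5, 44.81, 15.0)] [-7.76835489  1.67133585 14.47979147] 27.25 0.042499999999999996
0 [[498, 260], [493, 271], [399, 291], [354, 221], [436, 207], [482, 235]]
2 [[498, 260], [493, 271], [400, 291], [354, 221], [437, 207], [482, 235]]
3 [[498, 260], [494, 271], [399, 291], [354, 221], [437, 207], [482, 235]]
4 [[498, 260], [494, 271], [399, 291], [354, 221], [436, 207], [482, 235]]
```

View pics/cmp4.png

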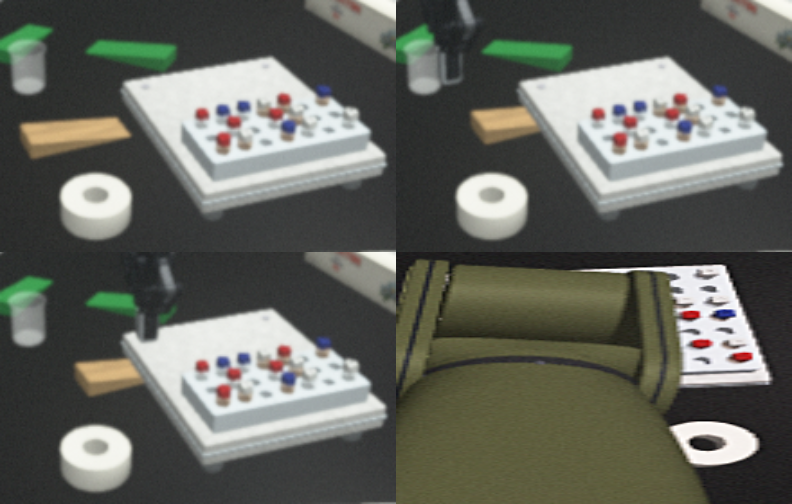

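Before, after and pressed pictures show the stand's outline within 1 px of where it started, and the corner holds at 44.8 mm under about 15 N. The roll and beaker are where they were. I'm handing it in while still pressing.

```bash
python3 - <<'E'
from rig import *
dwell(.3);print(current_force(),current_eef_pos(),current_t());print(finish_job())
E
```

```text
[-7.74850783  1.93814695 15.10997281] [ 0.59282516 -0.0654837   0.04480489] 27.65
the job is handed in; nothing more can be done
None
```

The job is handed in at 27.7 s: the wedge is snug under the short foot, and the stand stays level and in place under a 15 N press on that corner, which sank 8 mm in the first test press.

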